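# Fit the light insert into the microscope stand

## Task

Fit the larger of the two round light inserts, diffuser cap up, into the round recess of the microscope stand: tuck one edge of its flange under the fixed steel keeper, lay it down and press the other edge past the sprung roller until it snaps, so that it lies flat and fully home. Let go of it, and leave the smaller insert and the other things on the bench where they are.

Things in the scene. Friction and masses are not known exactly. Their poses are not given: they have to be found in the camera images.
- insert: The larger light insert, loose, flat on the bench, about 0.32 kg: a round aluminium flange 92 mm in diameter and 8 mm thick with, centred on top, a grey cylindrical boss 48 mm in diameter and 28 mm high (total height 36 mm) topped by a white diffuser face. Origin: centre of the flange's underside; z up through the boss. Round: its yaw does not matter.
- small_insert: The smaller insert, which does not fit: same shape and materials, but its flange is 72 mm in diameter. Origin: centre of the underside.
- stand: Heavy fixed base of a stereo microscope, head taken off: white block 240 mm (its x) by 190 mm (its y), 40 mm high, from x = -90 to +150 mm. Origin: on the bench, in line with point seat; z up. On it lies a clamped aluminium plate, 160 by 150 mm, its top 58 mm above the bench. A post 26 mm thick and 298 mm high stands at x = +128, y = -68 mm with a carriage 50 mm square, 175 to 245 mm up.
- seat (a point): Middle of the recess's flat floor, 50 mm above the bench, IF the plate were at mid-travel; axes as the stand's. The plate, with recess, keeper, housing and roller, is clamped tight anywhere within 15 mm to -x or +x of that; where is not reported: feel or look for it. The recess is 94.4 mm in diameter, 8 mm deep: the flange has 1.2 mm of play all round.
- keeper (a point): Inner lower edge, middle, of the plate's fixed steel keeper (plate at mid-travel): 41 mm from the recess's centre to -x, 11 mm above its floor. It is 4 mm thick, 64 mm wide in y, and roofs the outer 6 mm of the recess. A level flange cannot be lowered past it; tilted about 30 degrees, -x edge low, it goes down beside the keeper, slides under it to the wall and is then levelled.
- housing (a point): Top centre of the plate's black catch housing (plate at mid-travel), on the +x side, 32 mm above the recess floor. It is 50 mm wide in y; its face is 50.5 mm from the recess's centre, its back 76.5 mm.
- catch (a joint): Sprung steel roller in the housing's face, 12 mm in diameter, 22 mm long in y; centre 14 mm above the recess floor, 48 mm from the recess's centre when out, so 5 mm in over the recess. Value in m: 0 out, up to 0.008 pushed back (+x). Spring 4 N plus 0.8 N per mm. Pressing the flange past it takes 6 to 10 N at its +x edge, up to 20 N at its middle; then it springs out over the flange. Weight alone does not do it.
- dish: Bystander: glass dish 90 mm across, 16 mm high, loose. Origin: centre of the underside.
- bottle: Bystander: small amber bottle 40 mm across, 85 mm high, loose. Origin: centre of the underside.
- eyepiece: Bystander: black eyepiece standing upright, 34 mm across, 52 mm high, loose. Origin: centre of the underside.
- slide_box: Bystander: grey slide box 100 x 85 mm, 34 mm high, loose. Origin: centre of the underside.
- beaker: Bystander: glass beaker 68 mm across, 90 mm high, loose. Origin: centre of the underside.
- screwdriver: Bystander: screwdriver 170 mm long lying on the bench, loose. Origin: about its middle.
Not all that is in view belongs to the job. Leave any blue look-alike of the insert alone.

How it is judged:
At the end, for the whole second after the job is handed in: The larger insert lies at rest in the recess, cap up: underside within 2.5 mm of the recess floor, level within 2 degrees, centre within 4 mm of the seat point in y and 18 mm in x (stand axes; the recess is up to 15 mm off in x), roller sprung out over the flange (catch below 3 mm) (x of insert in the frame of seat between -0.018 and 0.018 m and y of insert in the frame of seat between -0.004 and 0.004 m and z of insert in the frame of seat between -0.002 and 0.0025 m and angle between insert's own z axis and vertical below 0.035 rad and value of joint catch below 0.003 m and linear speed of insert below 0.01 m/s); the robot touches nothing.
It fails at once if the smaller insert or a bystander is shifted by more than 40 mm (distance of any of dish, bottle, eyepiece, slide_box, beaker, small_insert, screwdriver from where it was at the start of the episode above 0.04 m).
It fails at once if a standing bystander is knocked over (angle between any of bottle, eyepiece, beaker's own z axis and vertical above 0.6 rad).
It also fails if it takes over 61 s, if anything falls off the work surface, if the arm or the gripper's body presses on something with over 40 N, if the wrist force passes 120 N, or if a joint passes its speed limit or range.

## Robot

A 6-joint arm with a two-finger parallel gripper is mounted at the origin on the work surface. World frame = base frame: x ahead of the robot, y to its left, z up, the work surface at z = 0. Lengths are in m, angles in rad, forces in N, time in s.
With the tool pointing down it reaches from about 0.35 to 0.775 m from the base axis. Payload 7.3 kg.
Tool frame: the origin (TCP) lies between the finger pads; the fingertips stand 25 mm ahead of it and the grasp point (between the pads) lies 6 mm ahead of it; y points along the fingers, z is the direction in which the jaws open and shut, and the axes are right-handed (so a half turn about y gives the same grasp; the last joint's range is limited). The gripper opens to 92 mm and grips with 3 to 60 N. Pads are 19 mm wide; open, the fingers measure 130 mm over their backs; the gripper's body (75 mm by 190 mm) begins 47 mm behind the grasp point.
Start: joints at [-1.304, 0.342, 1.524, -0, 1.275, -0.146], TCP at [0.211, -0.481, 0.252] pointing down, gripper open.
Joint ranges: [-2.53, 2.53], [-0.77, 2.02], [0.04, 2.7], [-1, 4.14], [0.28, 2.66], [-3.11, 3.11]. Speed limits (rad/s): [2.57, 2.57, 3.14, 3.14, 3.14, 3.14].

## Interface

Orientations are given as [roll, pitch, yaw] about the fixed x, y, z axes, in that order (R = Rz(yaw) Ry(pitch) Rx(roll)).
In Python, from cell import sensors, read_camera, hand_in gives the robot as it stands. The module is installed in compiled form; this text tells all that it offers.
- The arm moves only by the tool send_rows, never from a script. Its argument "motion" is a list that holds one entry, the list of rows, each a list of 4 numbers: the shift along the tool's x, y, z in m, then the turn about the tool's y in degrees. In form: [[[tx, ty, tz, twist], ...]]. A call has 1 to 8 rows; each row is the pose to reach, as a shift and turn from the pose measured when the call began, along the tool's axes at that moment; what a row does not reach only later rows make up. A row lasts 1/10 s, in which the tool goes at most 50 mm and 8.59 degrees, less where a joint would pass 70% of its speed; a pose out of reach is approached as far as the arm can. A call with a gripper value outside its range is refused whole. "gripper" is the opening, from 0 (shut) to 1 (fully open), set as the call begins (left out, the last holds). The fingers move at their own pace and stop on an object; "grip_force" is the grip in N (left out, the last holds). Time passes only in rows, so rows that repeat a pose let the fingers close. It gives the time, the measured TCP pose, the force and the opening at its end, in the units of the state.
- sensors.observe(): the state, without advancing time (a new reading comes with each control period).
- read_camera(name): name is "scene" or "top" or "wrist"; returns a dict with "frame" (400x640x3 uint8, red, green, blue), "fx", "fy", "cx", "cy" (pixels), "distortion" ([k1, k2, p1, p2, k3] as OpenCV has them; the pictures are not rectified), "extrinsics" (4x4, takes a point from world to camera coordinates). Camera axes: x right, y up, looking along -z (the intrinsics and any distortion apply to the point x, -y, -z); pixel columns grow to the right and rows downward; lengths in m; the calibration is good to about 2 mm. A picture is of the moment at which its call begins. There is no depth.
- hand_in(): hands the job in, once; it reports no verdict.
The state is a dict: "time": time; "qpos": joint angles; "qvel": joint speeds; "joint_efforts": joint torques, N m; "tool_pos": TCP position; "tool_rot": TCP orientation; "contact_force": force on the tool from outside, world axes, zero at the start; "torque": the same for the moment, N m; "opening": finger opening in m.
Only numpy, scipy, OpenCV 4.12 (cv2) and the standard library are available. Lean on these libraries where they do the work, as an engineer would, in place of code of your own. Each camera call takes 0.05 s, during which the arm holds its last target.

## Working session

There is one attempt and no reset: what is moved stays moved. The work goes in short steps, Python scripts to look and compute and a tool call to move; the robot and the scene stay as the last step left them, time stands still between calls to the robot, and variables do not carry over. Pictures are saved under pics/ and viewed, and the job is handed in when it is done.

Besides the shell and the picture viewer there is one more tool, called after "Emit:" as name(argument=value, ...), one argument or row to a line, values as JSON. send_rows: Moves the arm, as the interface text tells. Its arguments: {"type":"object","properties":{"motion":{"type":"array"},"gripper":{"type":"number"},"grip_force":{"type":"number"}},"required":["motion"]}

```bash
mkdir -p pics; python3 - <<'E'
from cell import sensors, read_camera
import cv2,numpy as np
s=sensors.observe()
for k,v in s.items(): print(k,np.round(v,4))
for n in ["scene","top","wrist"]:
    c=read_camera(n); cv2.imwrite(f"pics/{n}0.png",c["frame"][:,:,::-1])
    print(n,c["fx"],c["fy"],c["cx"],c["cy"],c["distortion"]);print(np.round(c["extrinsics"],4))
E
```

```text
time 0.0
qpos [-1.304   0.3427  1.525   0.      1.2754 -0.146 ]
qvel [-0.0008  0.0002  0.0005  0.0001  0.001   0.0003]
joint_efforts [ 1.00000e-04 -4.31249e+01 -2.44218e+01  7.17000e-02  5.60000e-02
 -1.00000e-04]
tool_pos [ 0.2105 -0.4805  0.2511]
tool_rot [-1.5723e+00  2.0000e-04 -2.7288e+00]
contact_force [ 0.0529 -0.3591  0.3755]
torque [ 0.0373 -0.0092 -0.0034]
opening 0.0919
scene 389.0663903012897 389.0663903012897 326.5734671092245 195.65591729249968 [0.03146146 0.         0.         0.         0.        ]
[[-0.8448  0.5351 -0.005   0.4146]
 [-0.3366 -0.524   0.7823  0.1533]
 [ 0.416   0.6626  0.6228 -1.4943]
 [ 0.      0.      0.      1.    ]]
top 403.52607293577415 403.52607293577415 319.4309542779497 195.45951692218054 [0.02193299 0.         0.         0.         0.        ]
[[ 0.0278 -0.9995  0.013   0.036 ]
 [ 0.989   0.0294  0.145  -0.5473]
 [-0.1453  0.0088  0.9893 -1.1463]
 [ 0.      0.      0.      1.    ]]
wrist 285.43760639410885 285.43760639410885 317.2155064877662 200.7847147413605 [0.00128165 0.         0.         0.         0.        ]
[[ 0.4013 -0.9159 -0.0013 -0.5242]
 [ 0.8877  0.3893 -0.2456  0.0303]
 [ 0.2255  0.0974  0.9694 -0.3884]
 [ 0.      0.      0.      1.    ]]
```

View pics/scene0.png

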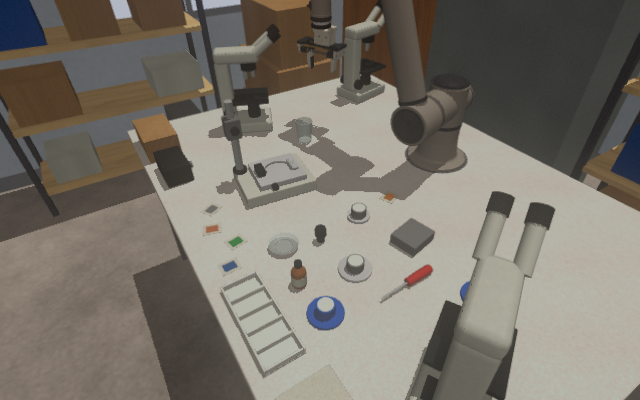

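View pics/top0.png

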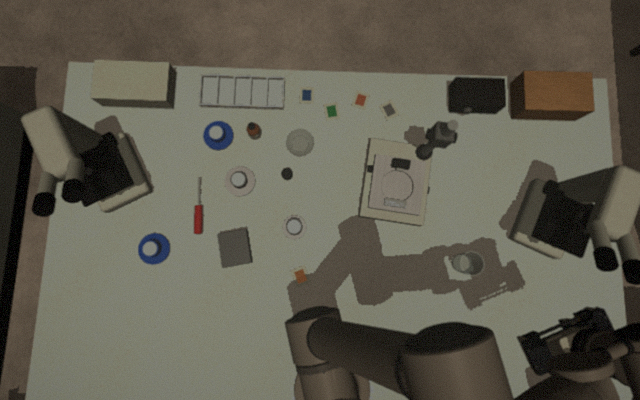

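View pics/wrist0.png

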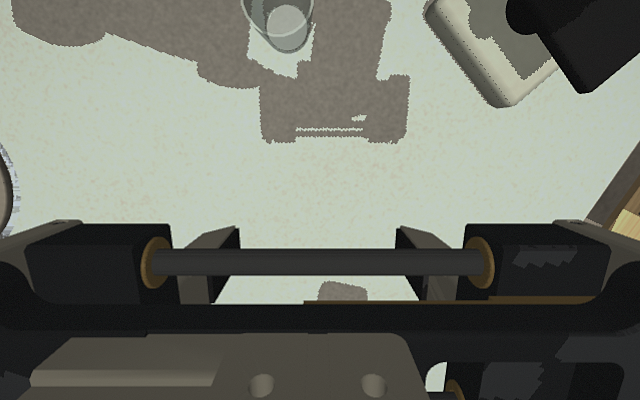

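```bash
cat > h.py <<'E'
import numpy as np,cv2
from cell import sensors, read_camera
from scipy.spatial.transform import Rotation as Ro
def ray(c,u,v):
    K=np.array([[c["fx"],0,c["cx"]],[0,c["fy"],c["cy"]],[0,0,1]])
    p=cv2.undistortPoints(np.array([[[u,v]]],float),K,np.array(c["distortion"],float))[0,0]
    E=np.array(c["extrinsics"]);d=E[:3,:3].T@np.array([p[0],-p[1],-1]);o=-E[:3,:3].T@E[:3,3]
    return o,d
def onz(c,u,v,z):
    o,d=ray(c,u,v);return o+d*(z-o[2])/d[2]
def proj(c,P):
    E=np.array(c["extrinsics"]);q=E[:3,:3]@np.asarray(P,float)+E[:3,3]
    K=np.array([[c["fx"],0,c["cx"]],[0,c["fy"],c["cy"]],[0,0,1]])
    a=cv2.projectPoints(np.array([[[q[0],-q[1],-q[2]]]]),np.zeros(3),np.zeros(3),K,np.array(c["distortion"],float))[0]
    return a[0,0]
def tool():
    s=sensors.observe();R=Ro.from_euler('xyz',s["tool_rot"]).as_matrix()
    return s,np.array(s["tool_pos"]),R
def crop(c,name,x0,y0,x1,y1,k):
    im=c["frame"][y0:y1,x0:x1,::-1];cv2.imwrite(f"pics/{name}.png",cv2.resize(im,None,fx=k,fy=k,interpolation=cv2.INTER_CUBIC))
E
python3 - <<'E'
from h import *
s,p,R=tool();print(R.round(3))
c=read_camera("wrist");E=np.array(c["extrinsics"]);o=-E[:3,:3].T@E[:3,3]
print("cam in tool",R.T@(o-p),"look in tool",R.T@(-E[2,:3]))
t=read_camera("top")
for n,u,v,z in [("ins",239,180,.036),("small",294,227,.036),("housing",400,164,.082),("keep",395,203,.065)]: print(n,onz(t,u,v,z).round(4))
crop(t,"t1",340,120,460,240,6); crop(t,"t2",215,150,335,270,5)
E
```

```text
[[-0.916 -0.     0.401]
 [-0.401  0.001 -0.916]
 [-0.    -1.    -0.001]]
cam in tool [-0.06610556 -0.13215134 -0.00014792] look in tool [2.45783504e-01 9.69324742e-01 1.19848553e-04]
ins [0.5856 0.2906 0.036 ]
small [0.4516 0.1232 0.036 ]
housing [ 0.6379 -0.1765  0.082 ]
keep [ 0.5269 -0.1656  0.065 ]
```

View pics/t1.png

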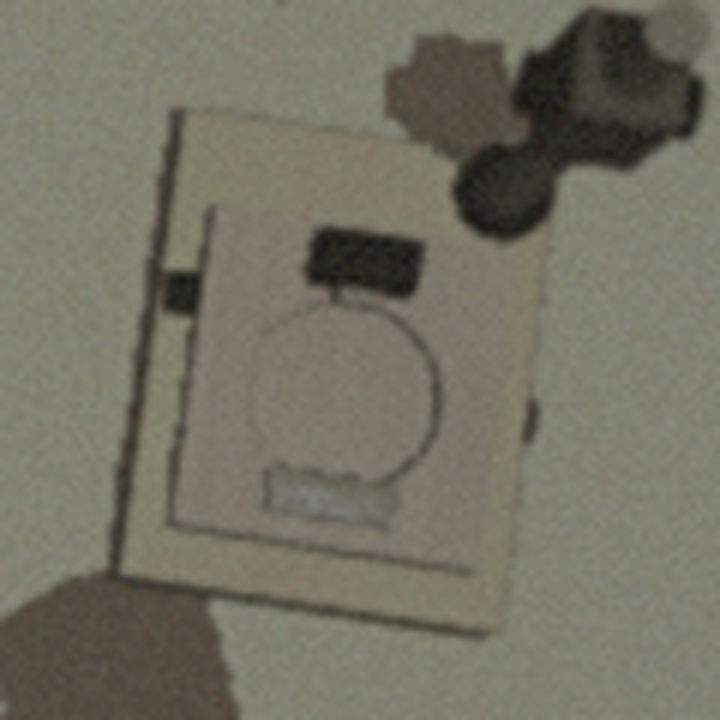

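View pics/t2.png

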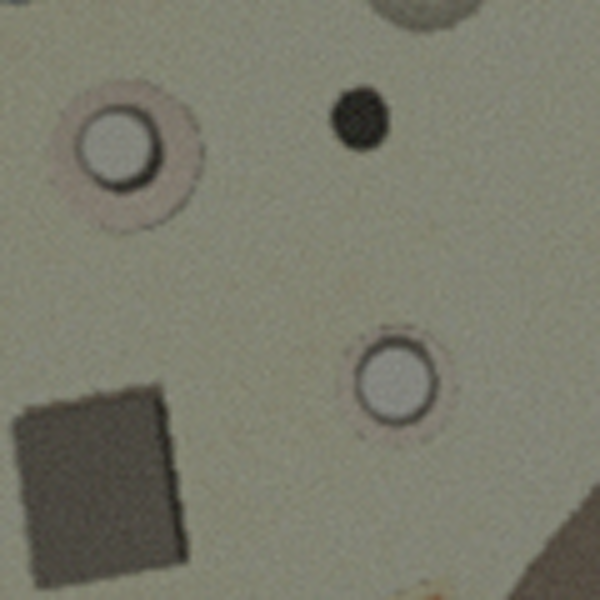

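```bash
python3 - <<'E'
from h import *
t=read_camera("top")
f=lambda u,v,z:onz(t,340+u/6-.4,120+v/6-.4,z)
P={n:f(*a) for n,a in dict(pTL=(212,207,.058),pBL=(170,522,.058),pBR=(470,572,.058),sTL=(182,108,.04),sBL=(120,572,.04),sBR=(492,632,.04),rec=(347,393,.058),hTL=(312,228,.082),hTR=(424,242,.082),kBL=(268,512,.065),kBR=(388,528,.065)).items()}
for n in P: print(n,P[n].round(4))
for a,b in [("pBL","pTL"),("sBL","sTL"),("pBR","pBL"),("sBR","sBL"),("hTR","hTL"),("kBR","kBL")]:
    d=P[b]-P[a];print(a,b,np.linalg.norm(d[:2]),np.degrees(np.arctan2(d[1],d[0])))
g=lambda u,v,z:onz(t,215+u/5-.4,150+v/5-.4,z)
print("ins flange",g(128,155,.008),"cap",g(117,147,.036))
s,p,R=tool();print(s["time"])
E
```

```text
pTL [ 0.6711 -0.1078  0.058 ]
pBL [ 0.515  -0.0888  0.058 ]
pBR [ 0.4951 -0.233   0.058 ]
sTL [ 0.7261 -0.095   0.04  ]
sBL [ 0.492  -0.0671  0.04  ]
sBR [ 0.4681 -0.2481  0.04  ]
rec [ 0.5805 -0.174   0.058 ]
hTL [ 0.656  -0.1523  0.082 ]
hTR [ 0.6508 -0.206   0.082 ]
kBL [ 0.5204 -0.1348  0.065 ]
kBR [ 0.5144 -0.1922  0.065 ]
pBL pTL 0.15718399157705878 -6.925514567825718
sBL sTL 0.2357232447186889 -6.794358619019955
pBR pBL 0.1455484343039207 82.14781336179213
sBR sBL 0.18254452460186418 82.4764077738353
hTR hTL 0.053959772822243256 84.41063807364438
kBR kBL 0.05773088784004747 84.02883929781107
ins flange [0.58895531 0.29227224 0.008     ] cap [0.58855377 0.29366596 0.036     ]
0.3
```

Emit:
send_rows(
  motion=[
    [[-0.03,-0.006,-0.022,-8],[-0.07,-0.012,-0.052,-16],[-0.11,-0.018,-0.081,-24],[-0.15,-0.025,-0.11,-32],[-0.19,-0.031,-0.14,-40],[-0.23,-0.037,-0.17,-48],[-0.27,-0.043,-0.2,-56],[-0.306,-0.05,-0.226,-64]],
  ],
  gripper=1,
)

```text
time: 1.1
tool_pos: [0.4007, -0.1489, 0.302]
tool_rot: [-1.571, 0.0, -1.606]
contact_force: [-0.3, -1.6, 0.1]
opening: 0.0919
```

Emit:
send_rows(
  motion=[
    [[0,0,0,-8],[0,0,0,-16],[0,0,0,-24],[0,0,0,-32],[0,0,0,-40],[0,0,0,-48],[0,0,0,-56],[0,0,0,-64]],
  ],
)

```text
time: 1.9
tool_pos: [0.4007, -0.1488, 0.302]
tool_rot: [-1.57, 0.0, -0.483]
contact_force: [-0.0, 0.5, 0.2]
opening: 0.092
```

```bash
python3 - <<'E'
from h import *
s,p,R=tool();print(s["time"],p,R.round(3).tolist(),np.degrees(np.arctan2(R[1,0],R[0,0])),s["qpos"])
E
```

```text
1.9 [ 0.40068095 -0.14881346  0.3019967 ] [[0.886, 0.0, 0.464], [-0.464, 0.0, 0.886], [-0.0, -1.0, 0.0]] -27.674177028483257 [-5.35641838e-01  1.20779282e-01  1.67589464e+00  4.68965890e-04
  1.34497905e+00 -1.62353767e+00]
```

Emit:
send_rows(
  motion=[
    [[0.02,0,0.008,-7],[0.05,0,0.016,-14],[0.076,0,0.028,-20.5],[0.076,0,0.028,-20.5]],
  ],
)

```text
time: 2.3
tool_pos: [0.4832, -0.1596, 0.3013]
tool_rot: [-1.57, -0.001, -0.122]
contact_force: [-0.9, 0.4, 0.7]
opening: 0.092
```

```bash
python3 - <<'E'
from h import *
s,p,R=tool();print(s["time"],p,np.degrees(np.arctan2(R[1,0],R[0,0])))
c=read_camera("wrist");cv2.imwrite("pics/w1.png",c["frame"][:,:,::-1])
E
```

```text
2.3 [ 0.48324366 -0.15961029  0.30128232] -6.994163609578693
```

View pics/w1.png

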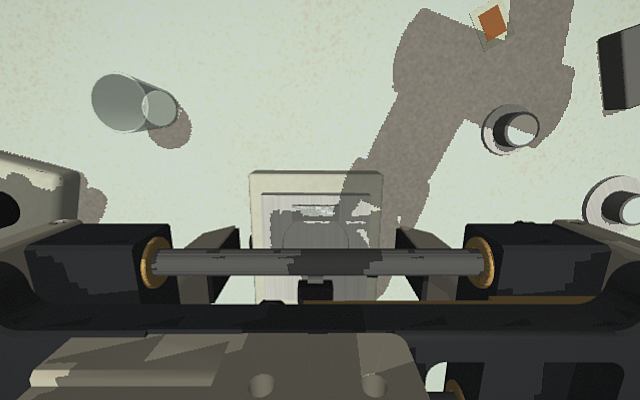

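Emit:
send_rows(
  motion=[
    [[0.04,-0.01,0,0],[0.08,-0.02,0,0],[0.12,-0.02,0,0],[0.12,-0.02,0,0]],
  ],
)

```text
time: 2.75
tool_pos: [0.6031, -0.1746, 0.3189]
tool_rot: [-1.569, 0.003, -0.126]
contact_force: [-0.5, 0.6, -0.3]
opening: 0.0916
```

```bash
python3 - <<'E'
from h import *
s,p,R=tool();print(s["time"],p,np.degrees(np.arctan2(R[1,0],R[0,0])))
c=read_camera("wrist");cv2.imwrite("pics/w2.png",c["frame"][:,:,::-1])
crop(c,"w2z",220,60,420,240,4)
E
```

```text
2.75 [ 0.60311885 -0.17463012  0.3188714 ] -7.221332415596912
```

View pics/w2.png

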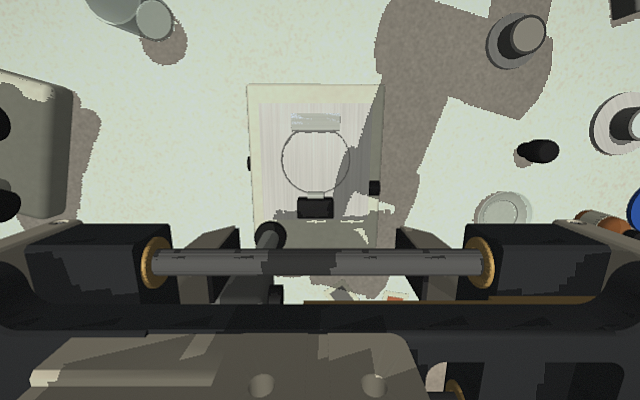

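View pics/w2z.png

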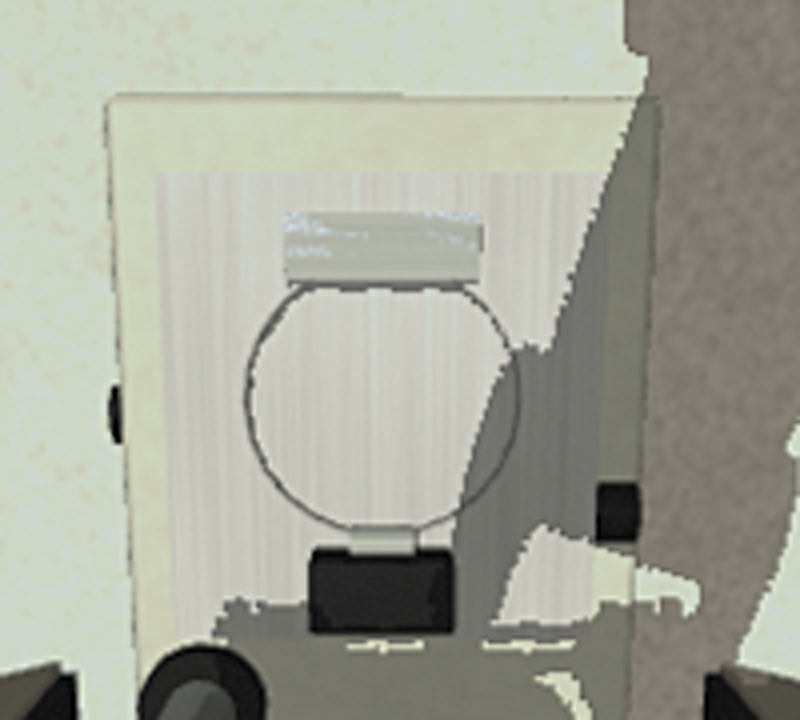

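```bash
python3 - <<'E'
from h import *
s,p,R=tool()
c=read_camera("wrist")
f=lambda u,v,z:onz(c,220+u/4-.375,60+v/4-.375,z)
P={n:f(*a) for n,a in dict(cL=(247,400,.058),cR=(519,400,.058),cB=(383,532,.058),kL=(286,281,.065),kR=(481,279,.065),kTL=(285,212,.065),pTL=(155,172,.058),pTR=(608,170,.058),sTL=(108,96,.04),sTR=(655,97,.04),hL=(312,549,.082),hR=(452,547,.082)).items()}
for n in P: print(n,P[n].round(4))
for a,b in [("sTL","sTR"),("pTL","pTR"),("kL","kR"),("hL","hR"),("cL","cR")]:
    d=P[b]-P[a];print(a,b,np.linalg.norm(d[:2]).round(4),np.degrees(np.arctan2(d[1],d[0]))-90)
yaw=np.radians(-7.2);ex=np.array([np.cos(yaw),np.sin(yaw)]);ey=np.array([-ex[1],ex[0]])
seat=((P["sTL"]+P["sTR"])/2)[:2]+.09*ex;print("seat",seat)
for n in P: print(n,"stand",((P[n][:2]-seat)@ex).round(4),((P[n][:2]-seat)@ey).round(4))
E
```

```text
cL [ 0.5704 -0.2193  0.058 ]
cR [ 0.5822 -0.1267  0.058 ]
cB [ 0.6223 -0.1789  0.058 ]
kL [ 0.533  -0.1996  0.065 ]
kR [ 0.5404 -0.1359  0.065 ]
kTL [ 0.5115 -0.1967  0.065 ]
pTL [ 0.4933 -0.2376  0.058 ]
pTR [ 0.5113 -0.0904  0.058 ]
sTL [ 0.4654 -0.2523  0.04  ]
sTR [ 0.4888 -0.0694  0.04  ]
hL [ 0.6198 -0.2023  0.082 ]
hR [ 0.625 -0.156  0.082]
sTL sTR 0.1844 -7.292124226821031
pTL pTR 0.1482 -6.9591356830664495
kL kR 0.0641 -6.636554884582168
hL hR 0.0466 -6.385922066246394
cL cR 0.0933 -7.215206453938663
seat [ 0.56638777 -0.1721265 ]
cL stand 0.0099 -0.0463
cR stand 0.0099 0.047
cB stand 0.0563 0.0003
kL stand -0.0297 -0.0314
kR stand -0.0303 0.0327
kTL stand -0.0514 -0.0312
pTL stand -0.0643 -0.0741
pTR stand -0.0649 0.0741
sTL stand -0.0901 -0.0922
sTR stand -0.0899 0.0922
hL stand 0.0568 -0.0232
hR stand 0.0561 0.0234
```

Emit:
send_rows(
  motion=[
    [[-0.004,0,0.04,0],[-0.009,0,0.09,0],[-0.014,0,0.14,0],[-0.019,0,0.19,0],[-0.024,0,0.24,0],[-0.029,0.01,0.29,0],[-0.034,0.02,0.34,0],[-0.039,0.03,0.385,0]],
  ],
)

```text
time: 3.65
tool_pos: [0.6083, 0.2139, 0.2919]
tool_rot: [-1.569, 0.002, -0.127]
contact_force: [0.8, -0.1, 0.5]
opening: 0.0918
```

Emit:
send_rows(
  motion=[
    [[-0.004,0.01,0.04,0],[-0.008,0.02,0.078,0],[-0.008,0.02,0.078,0]],
  ],
)

```text
time: 3.95
tool_pos: [0.6075, 0.2961, 0.2709]
tool_rot: [-1.569, 0.005, -0.123]
contact_force: [-0.5, -0.2, -0.3]
opening: 0.0918
```

```bash
python3 - <<'E'
from h import *
s,p,R=tool();print(s["time"],p,np.degrees(np.arctan2(R[1,0],R[0,0])))
c=read_camera("wrist");cv2.imwrite("pics/w3.png",c["frame"][:,:,::-1])
E
```

```text
3.95 [0.60754284 0.29613983 0.27088446] -7.059406544577274
```

View pics/w3.png

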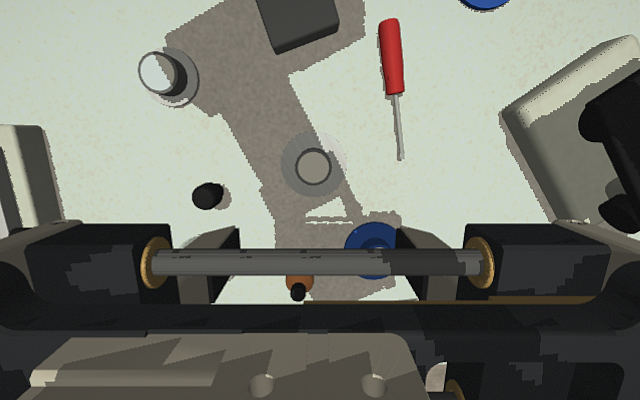

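```bash
python3 - <<'E'
from h import *
s,p,R=tool()
c=read_camera("wrist")
crop(c,"w3z",260,110,370,215,6)
for u,v,z in [(313.5,166.5,.036),(313.5,163,.008)]:
    P=onz(c,u,v,z);print(P,R.T@(P-p))
E
```

```text
[0.5892237 0.2917982 0.036    ] [-0.01782171  0.23583074 -0.00447292]
[0.58785987 0.29163444 0.008     ] [-0.01904652  0.26383544 -0.00482433]
```

View pics/w3z.png

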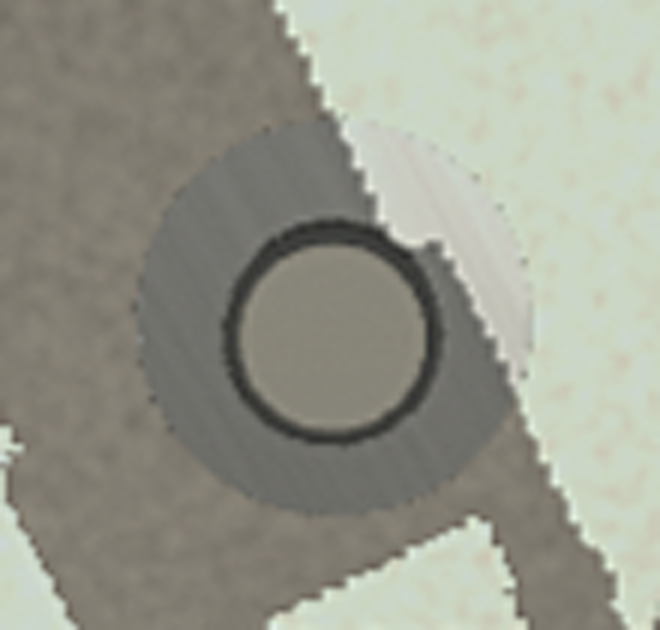

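Emit:
send_rows(
  motion=[
    [[-0.009,0.03,-0.002,0],[-0.018,0.07,-0.003,0],[-0.018,0.115,-0.003,0],[-0.018,0.16,-0.003,0],[-0.018,0.2,-0.003,0],[-0.018,0.22,-0.003,0],[-0.018,0.23,-0.003,0],[-0.018,0.23,-0.003,0]],
  ],
)

```text
time: 4.85
tool_pos: [0.5902, 0.2902, 0.0425]
tool_rot: [-1.571, 0.004, -0.128]
contact_force: [-0.6, 0.2, 0.2]
opening: 0.0916
```

Emit:
send_rows(
  motion=[
    [[0,0,0,0],[0,0,0,0],[0,0,0,0],[0,0,0,0],[0,0,0,0],[0,0,0,0]],
  ],
  gripper=0,
  grip_force=15,
)

```text
time: 5.45
tool_pos: [0.5903, 0.2907, 0.0428]
tool_rot: [-1.57, 0.003, -0.128]
contact_force: [-0.1, 2.4, 0.8]
opening: 0.0483
```

```bash
python3 - <<'E'
from h import *
s,p,R=tool();print(s["time"],p,np.degrees(np.arctan2(R[1,0],R[0,0])),s["opening"],s["contact_force"])
c=read_camera("scene");crop(c,"s4",290,190,430,320,5)
E
```

```text
5.45 [0.59033651 0.2907218  0.04278057] -7.349295661930774 0.04833083122661252 [-0.08664751  2.36599673  0.776987  ]
```

View pics/s4.png

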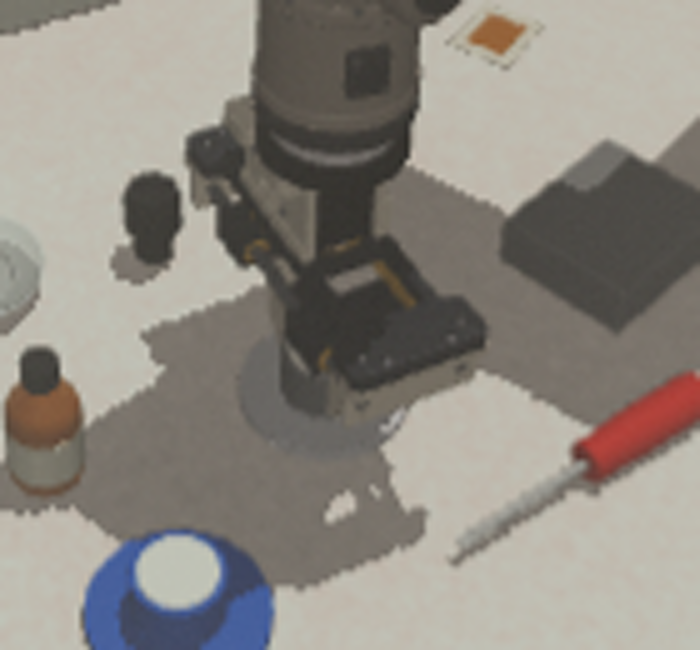

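Emit:
send_rows(
  motion=[
    [[0,-0.015,0,0],[0,-0.04,0,0],[0,-0.07,0,0],[0,-0.1,0,0],[0,-0.13,0,0],[0,-0.13,0,0]],
  ],
)

```text
time: 6.1
tool_pos: [0.5927, 0.2912, 0.1783]
tool_rot: [-1.566, -0.005, -0.128]
contact_force: [0.3, 0.2, -3.6]
opening: 0.0476
```

Emit:
send_rows(
  motion=[
    [[-0.003,0,-0.02,0],[-0.008,0,-0.06,0],[-0.014,0,-0.1,0],[-0.021,0,-0.145,0],[-0.027,0,-0.19,0],[-0.033,0,-0.235,0],[-0.039,0,-0.28,0],[-0.046,0,-0.32,0]],
  ],
)

```text
time: 6.9
tool_pos: [0.5046, -0.0221, 0.1756]
tool_rot: [-1.566, -0.003, -0.128]
contact_force: [-0.1, -0.3, -3.6]
opening: 0.0474
```

Emit:
send_rows(
  motion=[
    [[-0.006,0,-0.04,0],[-0.012,0,-0.08,0],[-0.017,0,-0.12,0],[-0.02,0,-0.142,0],[-0.02,0,-0.142,0],[-0.02,0,-0.142,0]],
  ],
)

```text
time: 7.5
tool_pos: [0.4658, -0.1603, 0.1741]
tool_rot: [-1.565, -0.001, -0.13]
contact_force: [-0.1, 0.3, -4.4]
opening: 0.0474
```

```bash
python3 - <<'E'
from h import *
s,p,R=tool();print(s["time"],p,np.degrees(np.arctan2(R[1,0],R[0,0])),s["opening"],s["contact_force"],s["torque"])
c=read_camera("scene");crop(c,"s5",210,90,350,220,5)
ex=np.array([.9921,-.1253]);edge=np.array([.5023,-.164]);print("edge rel tool",R.T@(np.append(edge,.058)-p))
E
```

```text
7.5 [ 0.46583804 -0.16033067  0.17408915] -7.444020360614419 0.047406856892933266 [-0.09578354  0.33766685 -4.42976881] [ 0.11502045 -0.15483265  0.04193567]
edge rel tool [0.03649322 0.11613639 0.0004614 ]
```

View pics/s5.png

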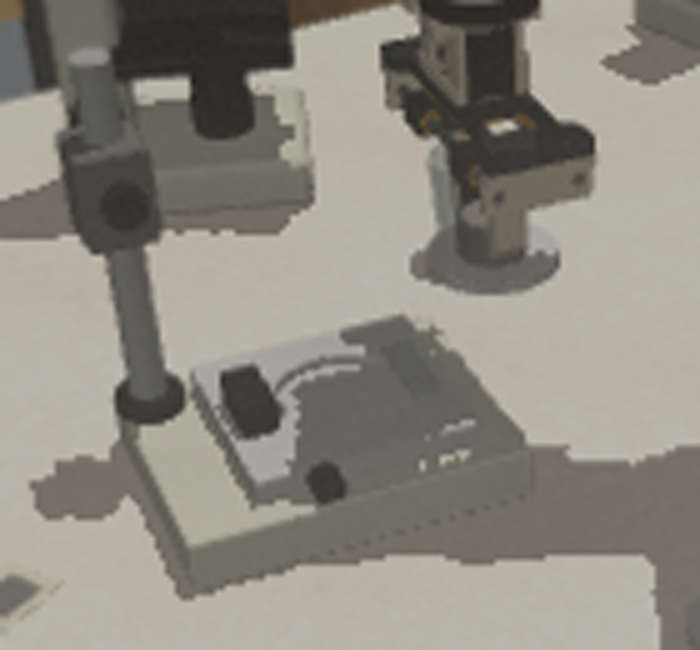

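Emit:
send_rows(
  motion=[
    [[0,0.02,0,0],[0,0.05,0,0],[0,0.065,0,0],[0,0.068,0,0],[0,0.068,0,0]],
  ],
)

```text
time: 8.05
tool_pos: [0.4664, -0.1585, 0.106]
tool_rot: [-1.565, -0.001, -0.127]
contact_force: [-0.5, -1.0, -3.7]
opening: 0.0478
```

Emit:
send_rows(
  motion=[
    [[0,0.001,0,0],[0,0.003,0,0],[0,0.005,0,0],[0,0.007,0,0],[0,0.009,0,0],[0,0.01,0,0]],
  ],
)

```text
time: 8.65
tool_pos: [0.466, -0.1584, 0.096]
tool_rot: [-1.565, 0.0, -0.127]
contact_force: [-3.1, 0.6, 0.5]
opening: 0.0475
```

```bash
python3 - <<'E'
from h import *
s,p,R=tool();print(s["time"],p,np.degrees(np.arctan2(R[1,0],R[0,0])),s["opening"],s["contact_force"],s["torque"])
c=read_camera("scene");crop(c,"s6",240,110,340,200,7)
E
```

```text
8.65 [ 0.46600746 -0.1583927   0.09600508] -7.292921558931864 0.04746974330201128 [-3.05545635  0.61858312  0.45831893] [ 0.10251868  0.25723372 -0.02771382]
```

View pics/s6.png

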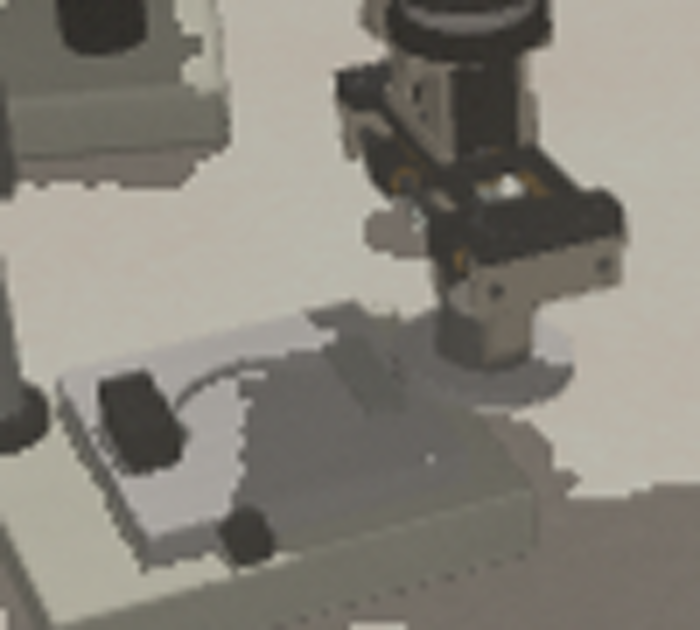

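Emit:
send_rows(
  motion=[
    [[0,0.002,0,0],[0,0.004,0,0],[0,0.006,0,0],[0,0.008,0,0],[0,0.01,0,0],[0,0.01,0,0]],
  ],
)

```text
time: 9.3
tool_pos: [0.4656, -0.1582, 0.0854]
tool_rot: [-1.565, 0.001, -0.127]
contact_force: [-4.7, 0.9, -0.9]
opening: 0.0474
```

```bash
python3 - <<'E'
from h import *
s,p,R=tool();print(s["time"],p,np.degrees(np.arctan2(R[1,0],R[0,0])),s["opening"],s["contact_force"],s["torque"])
c=read_camera("scene");crop(c,"s7",240,110,340,200,7)
E
```

```text
9.3 [ 0.46562074 -0.15815664  0.08542756] -7.296304067136979 0.0474148765092227 [-4.65045416  0.8560518  -0.91845219] [0.18587165 0.4943213  0.00227523]
```

View pics/s7.png

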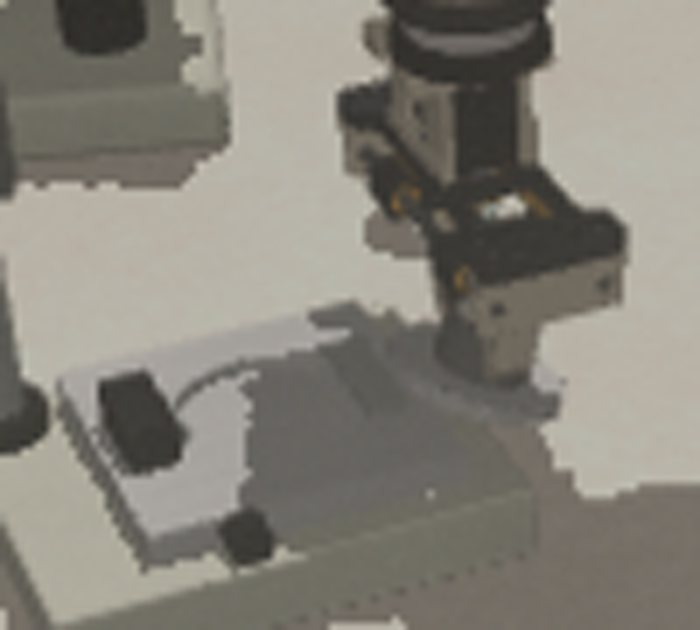

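Emit:
send_rows(
  motion=[
    [[0,0.001,0,0],[0,0.0025,0,0],[0,0.0025,0,0],[-0.002,-0.005,0,0],[-0.004,-0.02,0,0],[-0.004,-0.05,0,0],[-0.004,-0.05,0,0]],
  ],
)

```text
time: 10.05
tool_pos: [0.4646, -0.1593, 0.1393]
tool_rot: [-1.568, -0.008, -0.127]
contact_force: [1.2, -1.3, -2.6]
opening: 0.0476
```

```bash
python3 - <<'E'
from h import *
s,p,R=tool();print(s["time"],p,np.degrees(np.arctan2(R[1,0],R[0,0])),s["opening"],s["contact_force"],s["torque"])
c=read_camera("scene");crop(c,"s8",240,100,340,190,7)
c=read_camera("wrist");cv2.imwrite("pics/w8.png",c["frame"][:,:,::-1])
c=read_camera("top");crop(c,"t8",340,140,460,260,6)
E
```

```text
10.05 [ 0.46460709 -0.15928047  0.13930414] -7.295044279872451 0.047554214932839324 [ 1.21336539 -1.31327721 -2.64876658] [ 0.06882815 -0.19830933  0.02232317]
```

View pics/s8.png

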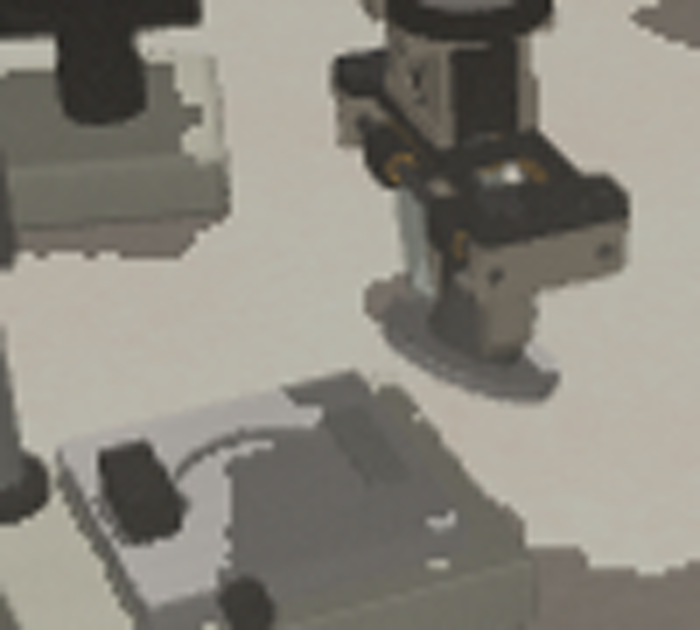

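View pics/w8.png

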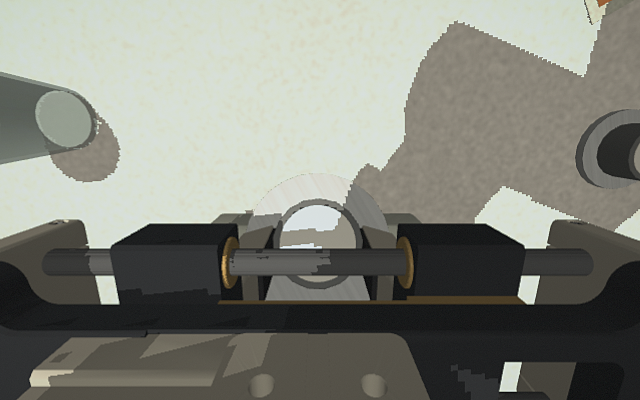

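View pics/t8.png

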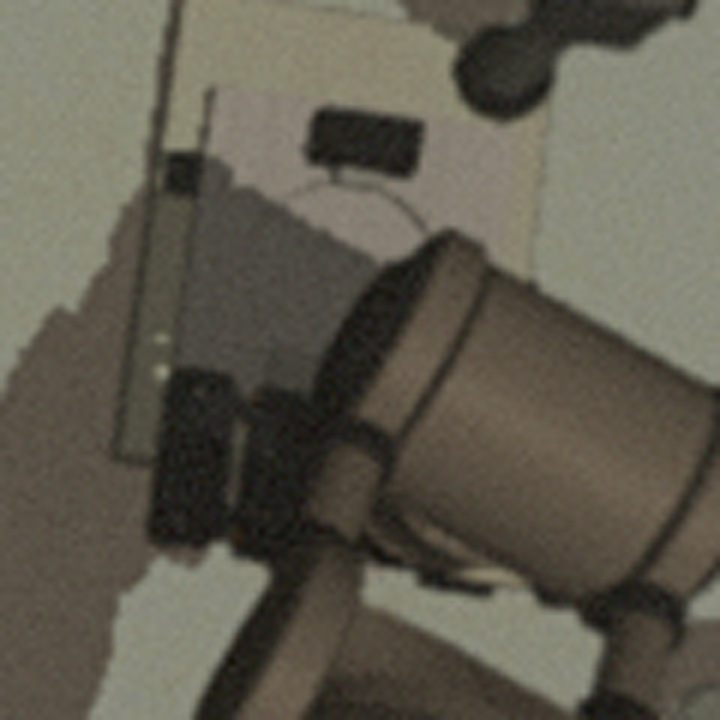

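```bash
python3 - <<'E'
from h import *
s,p,R=tool()
c=read_camera("wrist");crop(c,"w9",240,160,400,260,5)
crop(read_camera("scene"),"s9",285,130,325,165,16)
for v in (170,172,174,176):
    o,d=ray(c,318,v);o=R.T@(o-p);d=R.T@d
    q=o+d*(-o[2]/d[2]) if abs(d[2])>.02 else None
    # intersect with tool plane z=0 is ill-posed (camera in the plane); report ray in x-y
    for y in (.03,.045,.06,.07): print(v,y,(o+d*(y-o[1])/d[1]).round(4))
E
```

```text
170 0.03 [-0.0425  0.03    0.0008]
170 0.045 [-0.0404  0.045   0.0008]
170 0.06 [-0.0382  0.06    0.0009]
170 0.07 [-0.0368  0.07    0.0009]
172 0.03 [-0.0413  0.03    0.0008]
172 0.045 [-0.0391  0.045   0.0008]
172 0.06 [-0.0369  0.06    0.0009]
172 0.07 [-0.0354  0.07    0.0009]
174 0.03 [-0.0402  0.03    0.0008]
174 0.045 [-0.0378  0.045   0.0008]
174 0.06 [-0.0355  0.06    0.0009]
174 0.07 [-0.0339  0.07    0.0009]
176 0.03 [-0.039   0.03    0.0008]
176 0.045 [-0.0366  0.045   0.0008]
176 0.06 [-0.0341  0.06    0.0009]
176 0.07 [-0.0325  0.07    0.0009]
```

View pics/w9.png

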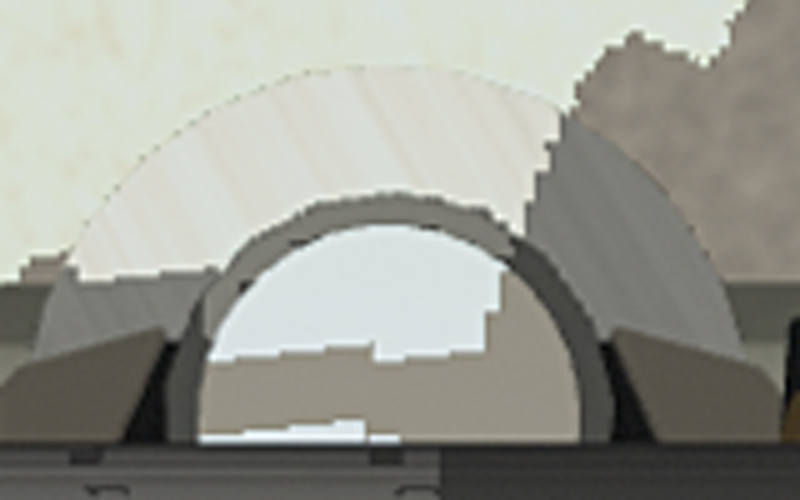

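View pics/s9.png

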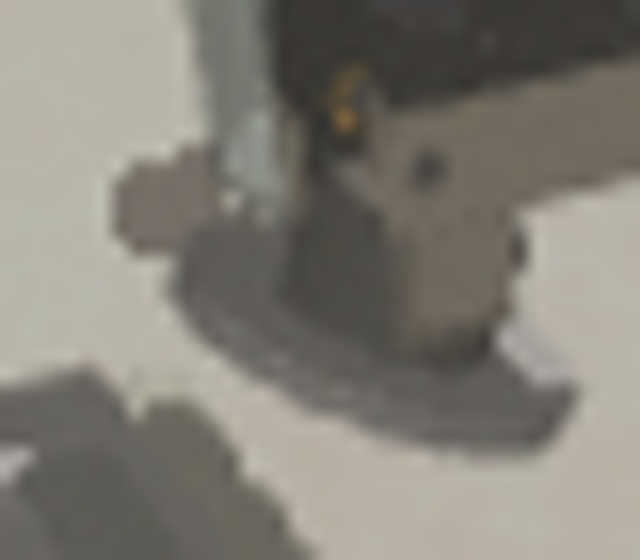

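```bash
python3 - <<'E'
from h import *
from scipy.optimize import least_squares
s,p,R=tool();c=read_camera("wrist")
def pt(th,h,x0,b):
    x,z=b[0],b[1]-h
    X=x*np.cos(th)-z*np.sin(th)+x0;Z=x*np.sin(th)+z*np.cos(th)
    return p+R@np.array([X,(.0428-h)-Z,0])
obs=[((-.046,.008),173),((-.024,.008),198.4),((-.024,.036),205)]
for h in (.022,.026,.03):
    r=least_squares(lambda q:[proj(c,pt(q[0],h,q[1],b))[1]-v for b,v in obs],[.5,0])
    print(h,np.degrees(r.x[0]),r.x[1],r.fun)
    th,x0=r.x
    for b in [(-.046,0),(-.046,.008),(.046,0),(.046,.008)]: print("  ",b,(R.T@(pt(th,h,x0,b)-p)).round(4))
E
```

```text
0.022 14.22322606689724 -2.529614305099494e-05 [-4.43918947  5.37177922 -0.66895068]
   (-0.046, 0) [-0.0392  0.0534 -0.    ]
   (-0.046, 0.008) [-0.0412  0.0457 -0.    ]
   (0.046, 0) [0.05   0.0308 0.    ]
   (0.046, 0.008) [ 0.048   0.0231 -0.    ]
0.026 14.215851135922843 -0.0010347526617322563 [-4.45976539  5.37710318 -0.65530768]
   (-0.046, 0) [-0.0392  0.0533 -0.    ]
   (-0.046, 0.008) [-0.0412  0.0455  0.    ]
   (0.046, 0) [0.0499 0.0307 0.    ]
   (0.046, 0.008) [ 0.048  0.023 -0.   ]
0.03 14.208228042047939 -0.00204310222370048 [-4.48044061  5.38234933 -0.64151278]
   (-0.046, 0) [-0.0393  0.0532  0.    ]
   (-0.046, 0.008) [-0.0412  0.0454 -0.    ]
   (0.046, 0) [0.0499 0.0306 0.    ]
   (0.046, 0.008) [0.0479 0.0228 0.    ]
```

```bash
python3 - <<'E'
from h import *
from scipy.optimize import least_squares
s,p,R=tool();c=read_camera("wrist");sc=read_camera("scene")
def pt(th,h,x0,b,z=0):
    x,zz=b[0],b[1]-h
    X=x*np.cos(th)-zz*np.sin(th)+x0;Z=x*np.sin(th)+zz*np.cos(th)
    return p+R@np.array([X,(.0428-h)-Z,z])
obs=[((-.046,.008),173),((-.024,.036),198.4)]
for h in (.024,.028):
    r=least_squares(lambda q:[proj(c,pt(q[0],h,q[1],b))[1]-v for b,v in obs],[.5,0])
    print(h,np.degrees(r.x[0]),r.x[1],r.fun)
    th,x0=r.x
    for b in [(-.046,0),(-.046,.008),(.046,0),(.046,.008),(0,.036)]: print("  ",b,(R.T@(pt(th,h,x0,b)-p)).round(4))
# scene outline extremes for given theta
for deg in (15,20,25,30,35):
    th=np.radians(deg);pts=np.array([proj(sc,pt(th,.026,0,(.046*np.cos(a),z),.046*np.sin(a))) for z in (0,.008) for a in np.linspace(0,6.28,120)])
    print(deg,"left",pts[pts[:,0].argmin()].round(1),"right",pts[pts[:,0].argmax()].round(1),"low",pts[pts[:,1].argmax()].round(1))
print("obs left",285+170/16,130+285/16,"right",285+578/16,130+395/16,"low",285+500/16,130+460/16)
E
```

```text
0.024 24.25835197213488 -0.0020017161281590513 [2.84217094e-14 1.30739863e-12]
   (-0.046, 0) [-0.0341  0.0596  0.    ]
   (-0.046, 0.008) [-0.0374  0.0523  0.    ]
   (0.046, 0) [0.0498 0.0218 0.    ]
   (0.046, 0.008) [0.0465 0.0145 0.    ]
   (0, 0.036) [-0.0069  0.0079 -0.    ]
0.028 24.31079398149619 -0.0037282703515542945 [-8.52651283e-14  1.13686838e-13]
   (-0.046, 0) [-0.0341  0.0593  0.    ]
   (-0.046, 0.008) [-0.0374  0.052  -0.    ]
   (0.046, 0) [ 0.0497  0.0214 -0.    ]
   (0.046, 0.008) [ 0.0464  0.0141 -0.    ]
   (0, 0.036) [-0.007   0.0075 -0.    ]
15 left [294.4 149.7] right [321.  152.6] low [312.3 158.5]
20 left [294.1 148.7] right [320.4 153.6] low [313.6 158.5]
25 left [293.8 147.6] right [319.6 154.4] low [314.6 158.7]
30 left [293.6 146.3] right [318.8 155.2] low [315.2 158.9]
35 left [293.6 145.2] right [318.  156.2] low [315.2 159.2]
obs left 295.625 147.8125 right 321.125 154.6875 low 316.25 158.75
```

Emit:
send_rows(
  motion=[
    [[0.01,0,0,0],[0.03,0,0,0],[0.055,0,0,0],[0.08,0,0,0],[0.1,0,0,0],[0.112,0,0,0],[0.115,0,0,0],[0.115,0,0,0]],
  ],
)

```text
time: 11.25
tool_pos: [0.5757, -0.1723, 0.1338]
tool_rot: [-1.564, 0.003, -0.127]
contact_force: [-0.5, -0.1, -3.6]
opening: 0.0474
```

```bash
python3 - <<'E'
from h import *
s,p,R=tool();print(s["time"],p,np.degrees(np.arctan2(R[1,0],R[0,0])),s["opening"],s["contact_force"],s["torque"])
c=read_camera("scene");crop(c,"s10",230,90,330,180,7)
c=read_camera("wrist");cv2.imwrite("pics/w10.png",c["frame"][:,:,::-1])
crop(c,"w10z",220,80,420,230,4)
E
```

```text
11.25 [ 0.57572057 -0.17229365  0.13379994] -7.280723534838915 0.04737267526106749 [-0.50495421 -0.09052046 -3.59848478] [ 0.0786605  -0.14406848 -0.0340365 ]
```

View pics/s10.png

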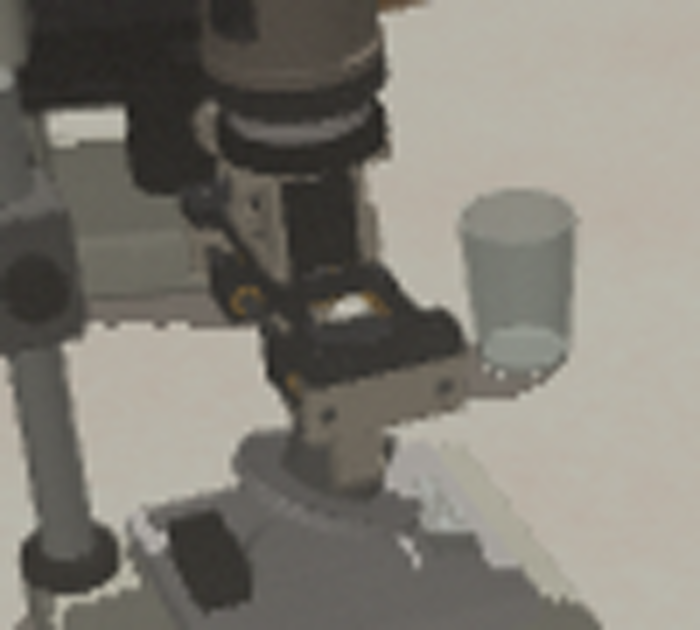

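View pics/w10z.png

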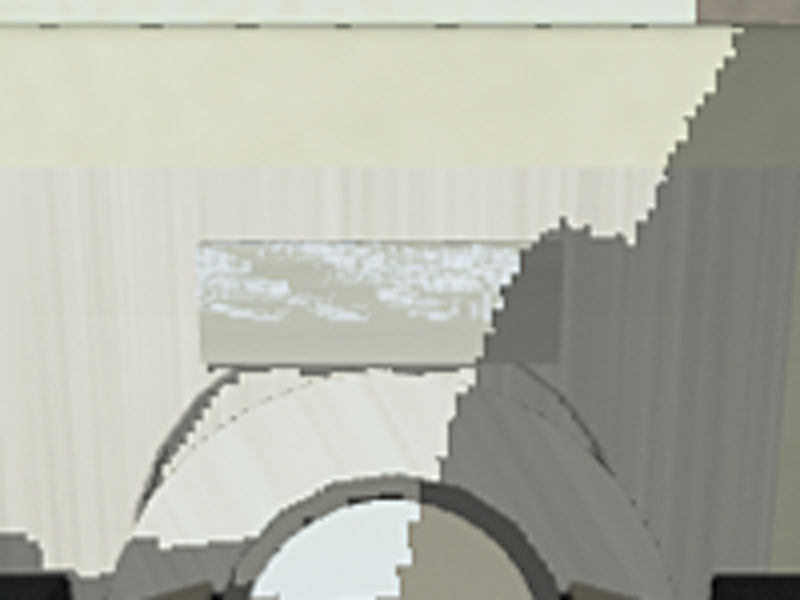

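```bash
python3 - <<'E'
from h import *
s,p,R=tool();c=read_camera("wrist")
f=lambda u,v,z:(R.T@(onz(c,220+u/4-.375,80+v/4-.375,z)-p)).round(4)
print("keeper L,R in edge",f(201,364,.065),f(560,362,.065))
print("plate edge",f(380,166,.058),"stand edge",f(380,25,.04))
print("recess left arc", [f(u,v,.058) for u,v in [(215,385),(165,450),(140,510),(520,362),(600,450)]])
print("rim top -x", f(390,370,p[2]-.052),"rim pts",f(170,470,p[2]-.045),f(640,510,p[2]-.04))
E
```

```text
keeper L,R in edge [-0.0365  0.069  -0.0332] [-0.0368  0.0695  0.0304]
plate edge [-0.0705  0.0764 -0.0015] stand edge [-0.0961  0.0944 -0.0016]
recess left arc [array([-0.0316,  0.076 , -0.0319]), array([-0.0194,  0.0759, -0.0417]), array([-0.0078,  0.0758, -0.047 ]), array([-0.0358,  0.0764,  0.0241]), array([-0.0193,  0.0765,  0.0395])]
rim top -x [-0.038   0.0521  0.0003] rim pts [-0.023   0.0448 -0.0348] [-0.0177  0.0403  0.0395]
```

Emit:
send_rows(
  motion=[
    [[0.004,0,-0.0015,0],[0.004,0.005,-0.0015,0],[0.004,0.01,-0.0015,0],[0.004,0.015,-0.0015,0],[0.004,0.018,-0.0015,0],[0.004,0.018,-0.0015,0]],
  ],
)

```text
time: 12.0
tool_pos: [0.5783, -0.174, 0.1155]
tool_rot: [-1.563, 0.005, -0.127]
contact_force: [0.5, -0.1, -3.3]
opening: 0.0478
```

```bash
python3 - <<'E'
from h import *
s,p,R=tool();print(s["time"],p,s["contact_force"],s["torque"])
c=read_camera("wrist");crop(c,"w11z",220,80,420,230,4)
E
```

```text
12.0 [ 0.57830428 -0.17395124  0.11550624] [ 0.50918976 -0.1085587  -3.26235755] [ 0.06917667 -0.1701862  -0.03329432]
```

View pics/w11z.png

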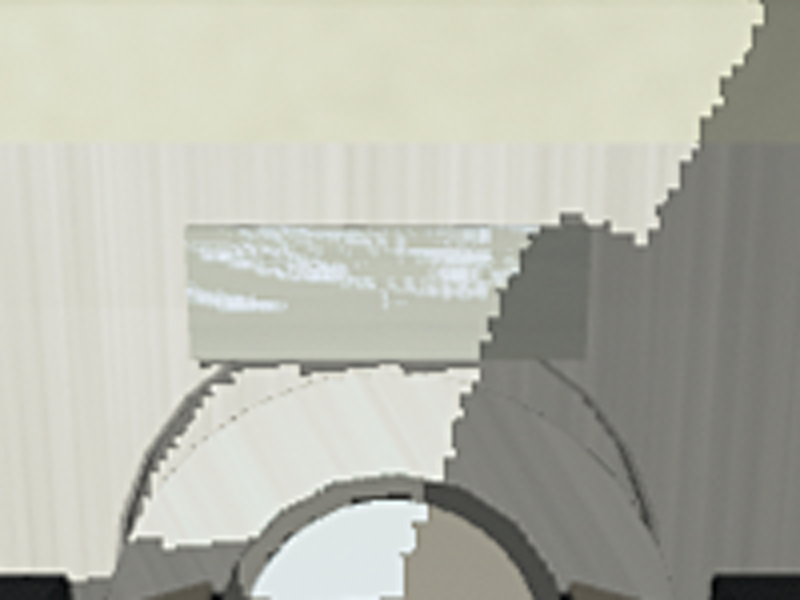

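Emit:
send_rows(
  motion=[
    [[0,0.001,-0.0005,0],[0,0.002,-0.0005,0],[0,0.003,-0.0005,0],[0,0.004,-0.0005,0],[0,0.005,-0.0005,0],[0,0.006,-0.0005,0],[0,0.006,-0.0005,0]],
  ],
)

```text
time: 12.75
tool_pos: [0.5784, -0.1745, 0.1097]
tool_rot: [-1.564, 0.004, -0.127]
contact_force: [0.6, -0.6, -4.7]
opening: 0.0474
```

```bash
python3 - <<'E'
from h import *
s,p,R=tool();print(s["time"],p,s["contact_force"],s["torque"])
c=read_camera("wrist");crop(c,"w12z",220,80,420,230,4)
f=lambda u,v,z:(R.T@(onz(c,220+u/4-.375,80+v/4-.375,z)-p)).round(4)
E
```

```text
12.75 [ 0.57837068 -0.17447585  0.10974275] [ 0.58210931 -0.62822589 -4.68090794] [ 0.02365116 -0.17814073 -0.01189988]
```

View pics/w12z.png

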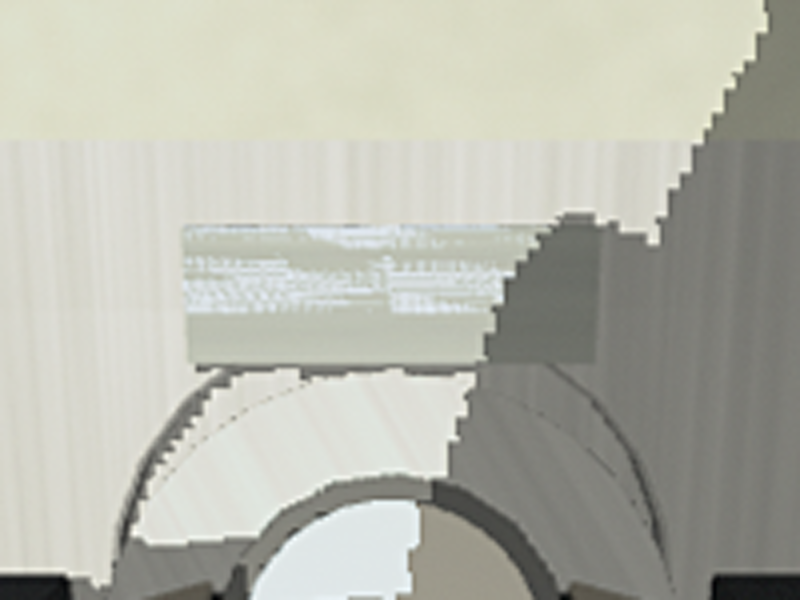

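```bash
python3 - <<'E'
from h import *
s,p,R=tool();c=read_camera("wrist")
f=lambda u,v,z:(R.T@(onz(c,220+u/4-.375,80+v/4-.375,z)-p)).round(4)
print("keeper",f(188,363,.065),f(596,362,.065)); print("rim",f(390,372,p[2]-.052), "circ",f(140,480,.058),f(650,500,.058))
E
```

```text
keeper [-0.0401  0.0448 -0.0312] [-0.0402  0.0452  0.0324]
rim [-0.0376  0.0522  0.0003] circ [-0.0197  0.0516 -0.0412] [-0.0161  0.0522  0.0437]
```

Emit:
send_rows(
  motion=[
    [[0,0.001,0.0003,0],[0,0.0015,0.0003,0],[0,0.002,0.0003,0],[0,0.002,0.0003,0]],
  ],
)

```text
time: 13.25
tool_pos: [0.5789, -0.1743, 0.1084]
tool_rot: [-1.564, 0.003, -0.128]
contact_force: [1.0, -0.1, 0.0]
opening: 0.0474
```

Emit:
send_rows(
  motion=[
    [[-0.001,-0.0006,0,0],[-0.003,-0.0006,0,0],[-0.005,-0.0006,0,0],[-0.006,-0.0006,0,0],[-0.007,-0.0006,0,0],[-0.007,-0.0006,0,0]],
  ],
)

```text
time: 13.85
tool_pos: [0.5717, -0.1734, 0.1089]
tool_rot: [-1.564, 0.003, -0.128]
contact_force: [-0.2, -0.2, -1.9]
opening: 0.0478
```

Emit:
send_rows(
  motion=[
    [[-0.001,0,0,0],[-0.002,0,0,0],[-0.002,0,0,0]],
  ],
)

```text
time: 14.15
tool_pos: [0.5697, -0.1731, 0.109]
tool_rot: [-1.564, 0.003, -0.128]
contact_force: [-0.5, 0.1, -2.9]
opening: 0.0478
```

```bash
python3 - <<'E'
from h import *
s,p,R=tool();print(s["time"],p,s["contact_force"],s["torque"])
c=read_camera("wrist");crop(c,"w13z",220,80,420,230,4)
crop(read_camera("scene"),"s13",230,90,330,180,7)
E
```

```text
14.15 [ 0.56974097 -0.17312001  0.10897265] [-0.49329573  0.14157083 -2.87726804] [ 0.03447575 -0.25913341  0.00534999]
```

View pics/w13z.png

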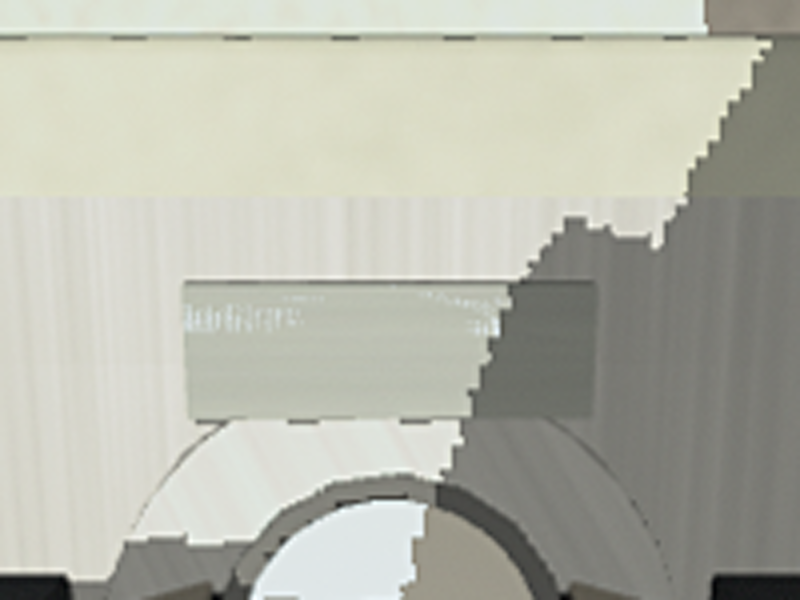

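View pics/s13.png

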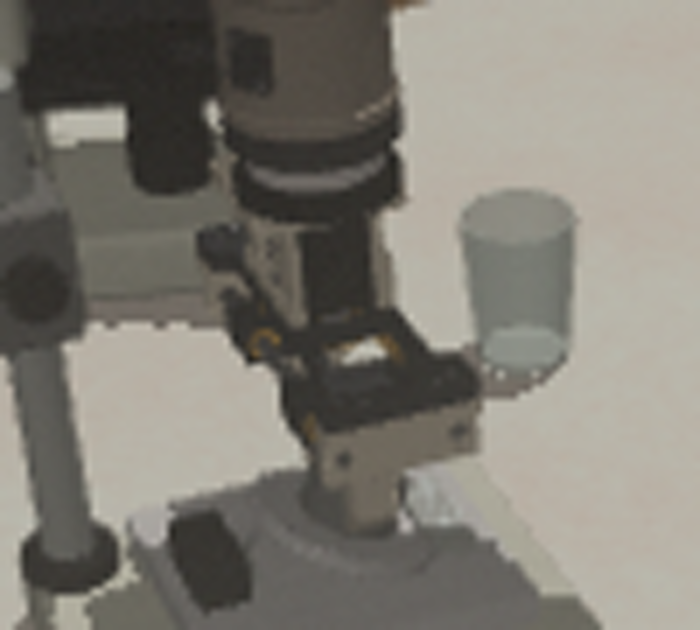

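Emit:
send_rows(
  motion=[
    [[-0.001,0,0,0],[-0.001,0,0,0]],
  ],
)

```text
time: 14.45
tool_pos: [0.5692, -0.1731, 0.1092]
tool_rot: [-1.564, 0.002, -0.127]
contact_force: [2.3, -0.2, -2.1]
opening: 0.0477
```

Emit:
send_rows(
  motion=[
    [[0.0015,0.0012,0,0],[0.003,0.0024,0,0],[0.0043,0.0037,0,0],[0.0056,0.005,0,0],[0.0068,0.0063,0,0],[0.0081,0.0076,0,0],[0.0081,0.0076,0,0]],
  ],
)

```text
time: 15.15
tool_pos: [0.5776, -0.1742, 0.1016]
tool_rot: [-1.564, 0.001, -0.128]
contact_force: [1.4, 0.4, -0.0]
opening: 0.0477
```

```bash
python3 - <<'E'
from h import *
s,p,R=tool();print(s["time"],p,s["contact_force"],s["torque"])
c=read_camera("wrist");crop(c,"w14z",220,80,420,230,4)
E
```

```text
15.15 [ 0.57759271 -0.1741639   0.10155517] [ 1.43373594  0.40313041 -0.02154489] [ 0.06894978 -0.37596161 -0.06522718]
```

View pics/w14z.png

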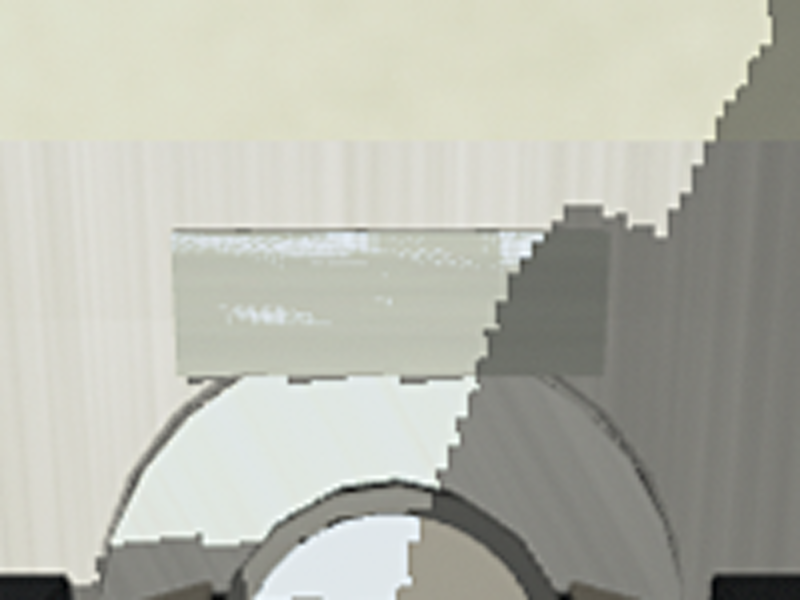

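Emit:
send_rows(
  motion=[
    [[-0.001,0,0,0],[-0.001,0,0,0]],
  ],
)

```text
time: 15.4
tool_pos: [0.5765, -0.1741, 0.1017]
tool_rot: [-1.564, 0.001, -0.128]
contact_force: [1.3, -0.2, 0.0]
opening: 0.0474
```

Emit:
send_rows(
  motion=[
    [[0,0,0,0],[0,0,0,0],[0,0,0,0],[0,0,0,0],[0,-0.02,0,0],[0,-0.05,0,0],[0,-0.05,0,0]],
  ],
  gripper=0.8,
)

```text
time: 16.1
tool_pos: [0.5784, -0.1752, 0.1557]
tool_rot: [-1.566, -0.006, -0.127]
contact_force: [-0.4, 0.0, 0.4]
opening: 0.0733
```

```bash
python3 - <<'E'
from h import *
s,p,R=tool();print(s["time"],p,s["contact_force"],s["opening"])
c=read_camera("wrist");crop(c,"w15z",220,80,420,260,4)
crop(read_camera("scene"),"s15",230,110,330,200,7)
E
```

```text
16.1 [ 0.57843606 -0.175241    0.15565917] [-0.37117352  0.03462483  0.39738272] 0.0733318140070582
```

View pics/w15z.png

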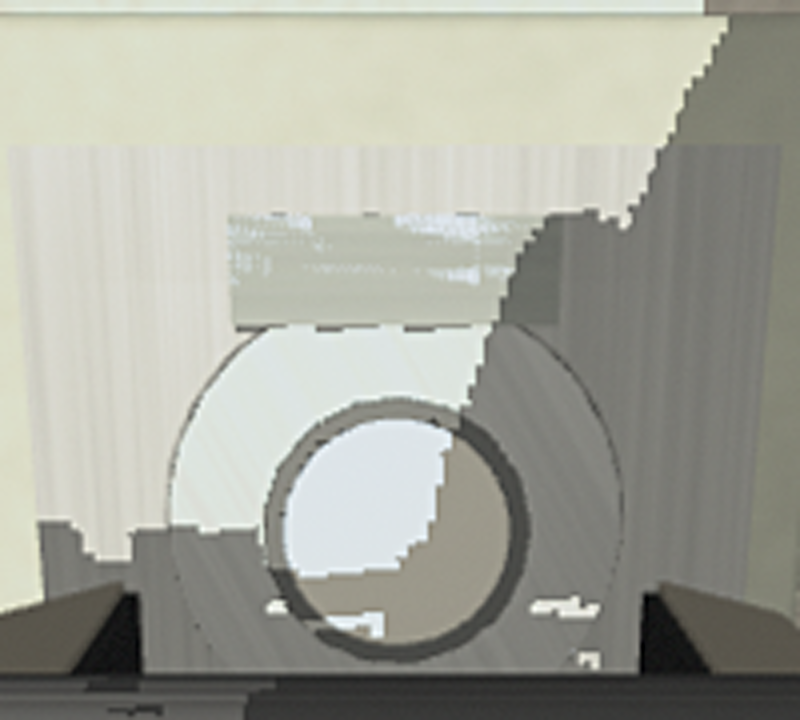

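View pics/s15.png

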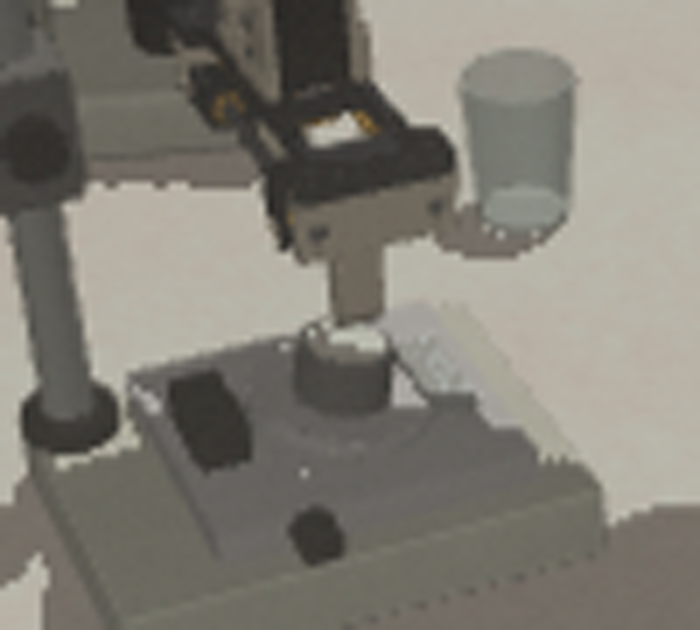

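Emit:
send_rows(
  motion=[
    [[0.005,0,0,0],[0.012,0,0.001,0],[0.012,0,0.001,0],[0.012,0.01,0.001,0],[0.012,0.02,0.001,0],[0.012,0.025,0.001,0],[0.012,0.027,0.001,0],[0.012,0.027,0.001,0]],
  ],
  gripper=0,
)

```text
time: 17.0
tool_pos: [0.5885, -0.1747, 0.1246]
tool_rot: [-1.564, 0.001, -0.128]
contact_force: [-0.3, -0.6, -0.0]
opening: 0.0142
```

Emit:
send_rows(
  motion=[
    [[0,0.001,0,0],[0,0.003,0,0],[0,0.005,0,0],[0,0.007,0,0],[0,0.009,0,0],[0,0.009,0,0]],
  ],
)

```text
time: 17.6
tool_pos: [0.5881, -0.1746, 0.1151]
tool_rot: [-1.564, 0.002, -0.128]
contact_force: [0.5, 0.2, 0.8]
opening: 0.0007
```

Emit:
send_rows(
  motion=[
    [[0,0.001,0,0],[0,0.002,0,0],[0,0.003,0,0],[0,0.004,0,0],[0,0.004,0,0]],
  ],
)

```text
time: 18.1
tool_pos: [0.5882, -0.1745, 0.1113]
tool_rot: [-1.564, 0.002, -0.128]
contact_force: [-0.5, -0.2, 3.0]
opening: 0.0005
```

```bash
python3 - <<'E'
from h import *
s,p,R=tool();print(s["time"],p,s["contact_force"],s["torque"])
c=read_camera("wrist");cv2.imwrite("pics/w16.png",c["frame"][:,:,::-1])
crop(read_camera("scene"),"s16",230,110,330,200,7)
E
```

```text
18.1 [ 0.58816148 -0.17452085  0.11130979] [-0.51427878 -0.18602243  3.0344266 ] [ 0.08922219 -0.01938268 -0.02692288]
```

View pics/s16.png

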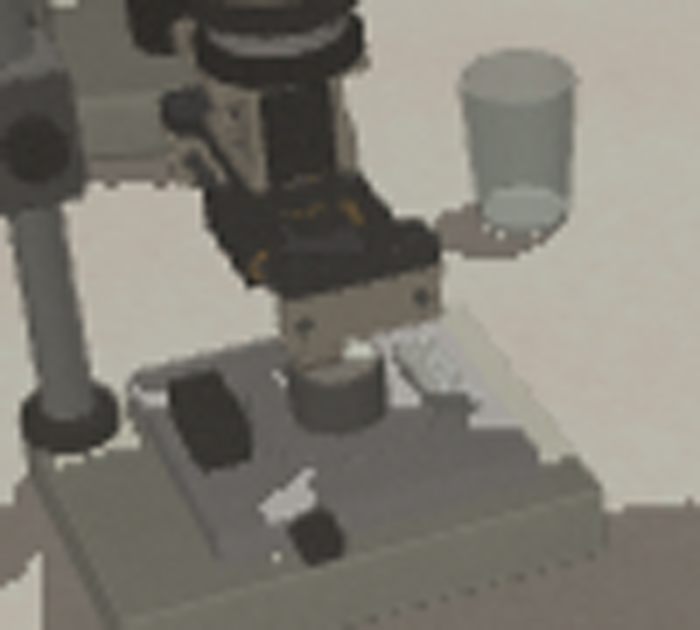

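View pics/w16.png

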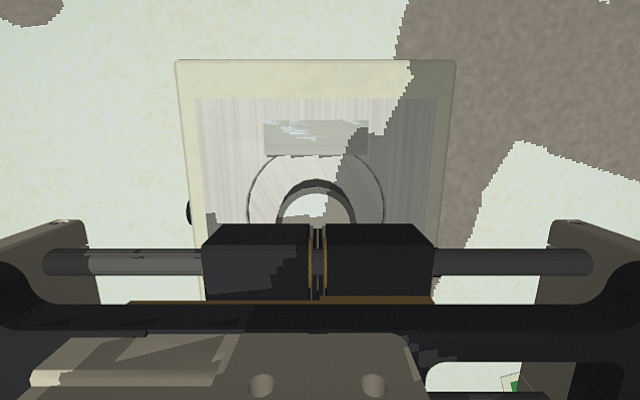

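Emit:
send_rows(
  motion=[
    [[0,0.001,0,0],[0,0.002,0,0],[0,0.003,0,0],[0,0.003,0,0]],
  ],
)

```text
time: 18.6
tool_pos: [0.5882, -0.1745, 0.1111]
tool_rot: [-1.565, 0.0, -0.127]
contact_force: [-7.2, 2.6, 19.9]
opening: 0.0005
```

Emit:
send_rows(
  motion=[
    [[0,0.001,0,0],[0,0.002,0,0],[0,0.002,0,0]],
  ],
)

```text
time: 18.9
tool_pos: [0.5885, -0.1746, 0.1112]
tool_rot: [-1.565, -0.002, -0.127]
contact_force: [-4.5, 1.4, 16.1]
opening: 0.0006
```

Emit:
send_rows(
  motion=[
    [[0,-0.02,0,0],[0.01,-0.06,0,0],[0.02,-0.1,0,0],[0.03,-0.12,0,0],[0.03,-0.12,0,0]],
  ],
)

```text
time: 19.4
tool_pos: [0.6201, -0.1797, 0.2345]
tool_rot: [-1.567, -0.009, -0.127]
contact_force: [-0.7, 0.2, 0.5]
opening: 0.0008
```

```bash
python3 - <<'E'
from h import *
s,p,R=tool();print(s["time"],p,s["contact_force"],s["torque"])
c=read_camera("wrist");crop(c,"w17",240,80,400,230,5)
crop(read_camera("scene"),"s17",230,135,330,215,8)
E
```

```text
19.4 [ 0.6201444  -0.17971982  0.23449578] [-0.66752893  0.22669082  0.5358599 ] [ 0.06166873 -0.13229761 -0.04472944]
```

View pics/w17.png

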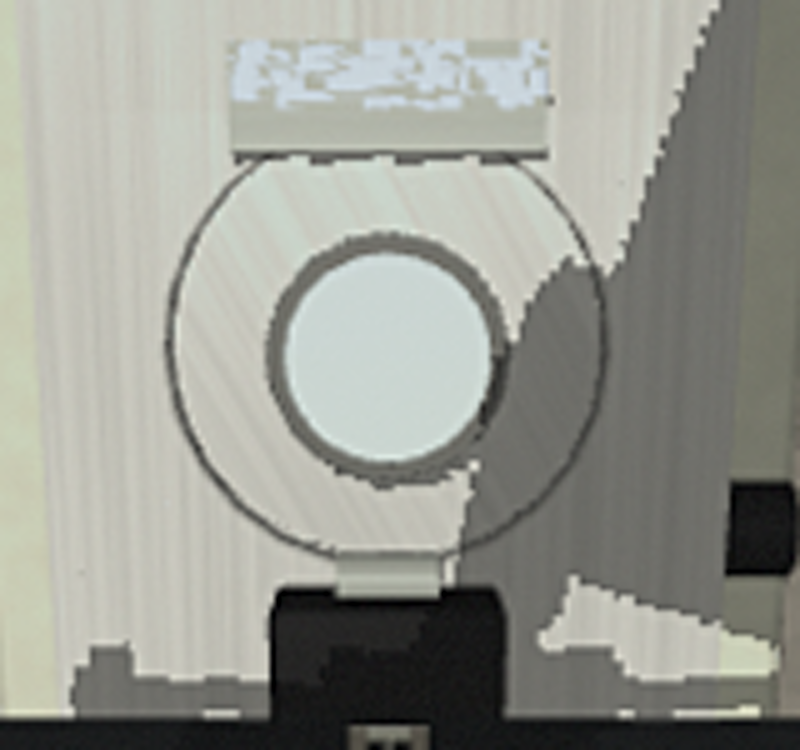

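View pics/s17.png

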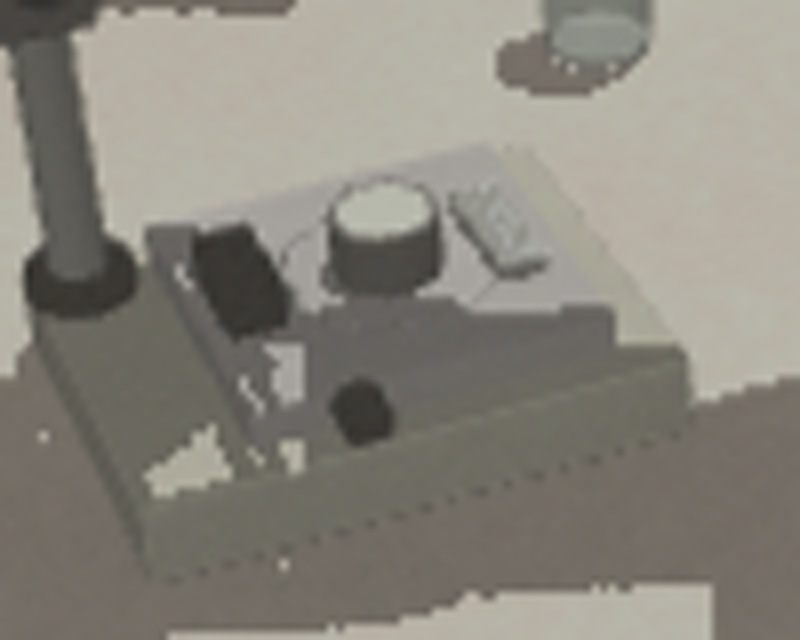

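```bash
python3 - <<'E'
from h import *
s,p,R=tool();c=read_camera("wrist")
f=lambda u,v,z:(R.T@(onz(c,240+u/5-.4,80+v/5-.4,z)-p)).round(4)
print("keeper",f(390,152,.065),"roller edge",f(390,551,.064),"circ L R",f(170,345,.058),f(606,345,.058),"circ bottom",f(320,550,.058),f(455,550,.058))
# cap ellipse
im=c["frame"].astype(int);g=im.min(2);m=np.zeros(g.shape,np.uint8);m[125:175,290:345]=(g[125:175,290:345]>190)*255
cs,_=cv2.findContours(m,0,1);k=max(cs,key=cv2.contourArea);e=cv2.fitEllipse(k);print(e)
print("cap centre",(R.T@(onz(c,*e[0],.086)-p)).round(4))
print("boss ring ends", f(390,232,.086),f(390,485,.086),f(266,352,.086),f(512,352,.086))
E
```

```text
keeper [-0.0832  0.1651  0.0007] roller edge [-0.002   0.1661  0.0007] circ L R [-0.0449  0.1718 -0.0455] [-0.0449  0.1724  0.0461] circ bottom [-0.0009  0.172  -0.0145] [-0.0009  0.1722  0.0149]
((316.2540588378906, 155.15623474121094), (39.450923919677734, 40.066131591796875), 115.05528259277344)
cap centre [-0.0406  0.1441 -0.0006]
boss ring ends [-0.0677  0.1441  0.0007] [-0.0198  0.1441  0.0007] [-0.0455  0.1439 -0.023 ] [-0.0455  0.1442  0.024 ]
```

```bash
python3 -c "
from cell import hand_in
print(hand_in())"
```

```text
the job is handed in; nothing more can be done
None
```

The larger insert is in the recess, cap up, with its flange under the keeper and the roller out over it. I handed the job in at about 19.5 s of the 61 s allowed.

**What I did:**
- I gripped the insert by its boss and tilted it to about 24–25°. The tool itself cannot tilt, so I lowered the flange's +x edge onto the edge of the stand's plate.
- I lowered it beside the keeper to the floor and slid it under until it met the wall.
- I eased it partly level, let go, and pressed the +x side of the boss top with the closed fingers.

**Last checks, all by camera and force:**
- **Height:** when pressed, the boss top stopped hard at 86 mm above the bench, which is the fully home height. The force then rose to about 20 N without further movement.
- **Roller:** its inner edge measured about 40 mm from the recess centre, against 42 mm expected when out.
- **Level:** the boss top sat within 1.5 mm of the recess centre in the camera view, so any tilt is small.
- **Clearance:** the gripper was about 120 mm above the insert, with no contact force when I handed in.

**What I could not confirm:** I saw no separate snap force. The insert had probably already gone past the roller when I let go or eased it level. The camera is good to about 2 mm, so tilt and centring are not confirmed more finely than that. I did not measure the bystanders again at the end, but the arm never worked close enough to touch them.

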